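Lock the retained-sample chest

TASK

Lock the sample chest before the cart is rolled to storage: swing the open hasp over the staple until it lies flat, then push the long-shafted locking pin through the staple's loop until the end of its shaft stands clear on the other side, and let go. Leave the short-shafted pin where it is.

Things in the scene. Friction and masses are not known exactly. Their poses are not given: they have to be found in the camera images.
- loop (a point): Centre of the staple's opening: upright loop of 8 mm dark rod on a fixed plywood chest (240 x 220 x 80 mm high, lid shut, centre 24 mm along +x). Inner width 28 mm (x), free from the chest's flat top, 22 mm below this point, to 12 mm above it; top of rod 20 mm above. z up; y level, straight through the loop (the pin's way, from either side); x level, from the staple to the hasp's hinge.
- hasp (a joint): Hasp angle, rad: 0 flat over the staple, pointing to -x of the loop; 1.57 upright; 2.3 stop, leaning back. Aluminium plate 100 x 50 x 4 mm, slot 16 mm wide 18-72 mm from the hinge, then plain tongue to push on. Hinge along the loop's y, 44 mm from loop along +x, 6 mm above the chest top; flat, upper face 8 mm above that top. Stiff (0.05 N m), stays as left; sweep its tip over, press flat.
- pin: Long-shafted locking pin, loose, aluminium, about 80 g: upright grip block 20 (x) x 30 (y) x 40 mm (z); a round 10 mm shaft sticks out level 60 mm from its +y face, axis 20 mm above the underside. Origin: centre of the block's underside, shaft end 75 mm along +y. Stands on the cart; pinch across x. Standing on the chest top its shaft is at a height to pass the loop and clears the flat hasp.
- stub: Short-shafted pin, a bystander to leave alone: the same grip block as the long pin, but its shaft sticks out only 20 mm. Same origin and axes. It stands near the long pin, either nearer to or farther from the robot. (Other bystanders, left of the chest: a clear pump bottle and a white dish.)
Things that resemble listed ones, but are neither listed nor needed, are in the scene too. Leave any black or blue look-alike of the pin alone.

How it is judged:
By the outcome, as a careful person would: the job done as asked, in the order asked, and still so for the second after the job is handed in, with the robot touching nothing.
It also fails if it takes over 54 s, if anything falls off the work surface, if the arm or the gripper's body presses on something with over 40 N, if the wrist force passes 120 N, or if a joint passes its speed limit or range.

ROBOT

A 6-joint arm with a two-finger parallel gripper is mounted at the origin on the work surface. World frame = base frame: x ahead of the robot, y to its left, z up, the work surface at z = 0. Lengths are in m, angles in rad, forces in N, time in s.
With the tool pointing down it reaches from about 0.35 to 0.925 m from the base axis. Payload 6.4 kg.
Tool frame: the origin (TCP) lies midway between the tips of the shut fingers; the grasp point (between the pads) lies 19 mm behind it (bot.grip_point_offset is the distance from the TCP to the grasp point, in m); z points along the fingers, y is the line along which they close (so a half turn about z gives the same grasp; the last joint's range is limited). The gripper opens to 94 mm and grips with 3 to 60 N. Pads are 16 mm wide; open, the fingers measure 119 mm over their backs; the gripper's body (75 mm by 177 mm) begins 78 mm behind the grasp point.
Start: joints at [-1.468, 0.245, 1.558, -0, 1.339, -0.174], TCP at [0.178, -0.625, 0.205] pointing down, gripper open.
Joint ranges: [-3.13, 3.13], [-1.02, 2.26], [0.13, 2.54], [-0.95, 4.09], [0.21, 2.88], [-2.74, 2.74]. Speed limits (rad/s): [2.57, 2.57, 3.14, 3.14, 3.14, 3.14].

INTERFACE

Orientations are given as a rotation vector (axis times angle).
In Python, from plant import bot gives the robot as it stands. The module is installed in compiled form; this text tells all that it offers.
- The arm moves only by the tool send_rows, never from a script. Its argument "moves" is a list of rows, each a list of 3 entries, a list of its own where there are three numbers: the turn, a rotation vector about the tool's x, y, z in degrees, then the shift along the tool's x, y, z in m, then the closure, from -1 (fully open) to 1 (shut). In form: [[[rx, ry, rz], [x, y, z], jaw], ...]. A call has 1 to 10 rows; each row shifts and turns the commanded pose from where the row before left it, along the tool's axes as they then stand; what a row does not reach is not made up. A row lasts 1/12 s, in which the tool goes at most 41.7 mm and 7.16 degrees, less where a joint would pass 70% of its speed; a pose out of reach is approached as far as the arm can. A call is refused whole if a number of a shift passes 0.0417 or a number of a turn 7.16, either way. A call with a gripper value outside its range is refused whole. The fingers move at their own pace and stop on an object; "newtons" is the grip in N (left out, the last holds). Time passes only in rows, so rows that do not move let the fingers close. It gives the time, the measured TCP pose, the force, the opening and the grip force at its end, in the units of the state.
- bot.state(): the state, without advancing time (a new reading comes with each control period).
- bot.camera(name): name is "side" or "top" or "wrist"; returns a dict with "img" (400x640x3 uint8, blue, green, red), "mtx" (3x3 intrinsics, pixels), "k1" (the pictures are not rectified: a ray, as slopes to the right and down, at radius r is drawn at 1 + k1 r^2 times it, then the intrinsics apply), "R" (3x3) and "t" (3): a world point X has camera coordinates R X + t; the wrist camera has in their place "T_tool_cam" (4x4, takes a point from camera to tool coordinates, whose origin is the TCP and whose axes are the flange's). Camera axes: x right, y down, z forward; pixel columns grow to the right and rows downward; lengths in m; the calibration is good to about 2 mm. A picture is of the moment at which its call begins: read the wrist's pose just before it. There is no depth.
- bot.close_job(): hands the job in; it is judged then, once.
Trained networks look in a picture, given as the dict that the camera call returned (one of the last four; its "shot" number tells which), for a name from the list of things; names that differ only in an ending like _2 or _b are one class to them, and where a whole thing is asked for, a point or a joint stands for the part that bears it (a point fixed in the world has none). Each returns a list of dicts, best first, with "score" (0 to 1); they miss things now and then, are a little off and sometimes report something else, mostly with a low value. They report only what shows in the picture. A call takes as long as a camera call. They do not tell look-alikes from the thing itself.
- bot.look_for(picture, query): "bbox" ([left, top, width, height] in pixels, round what is visible of it).
The state is a dict: "t": time; "q": joint angles; "joint_velocities": joint speeds; "effort": joint torques, N m; "ee_pos": TCP position; "ee_rot": TCP orientation; "wrist_force": force on the tool from outside, world axes, zero at the start; "ft_torque": the same for the moment, N m; "finger_gap": opening from 0.0 (shut) to 1.0 (fully open); "finger_force": force on a finger pad.
Only numpy, scipy, OpenCV 4.12 (cv2) and the standard library are available. Lean on these libraries where they do the work, as an engineer would, in place of code of your own. Each camera call takes 0.05 s, during which the arm holds its last target. There are 200 camera calls.

## Working session

There is one attempt and no reset: what is moved stays moved. The work goes in short steps, Python scripts to look and compute and a tool call to move; the robot and the scene stay as the last step left them, time stands still between calls to the robot, and variables do not carry over. Pictures are saved under pics/ and viewed, at most 10 in all, crops included, and the job is handed in when it is done.

Besides the shell and the picture viewer there is one more tool, called after "Request:" as a command line: name --argument value ..., lists and objects as JSON in quotes. send_rows: Moves the arm, as the interface text tells. Its arguments: {"type":"object","properties":{"moves":{"type":"array"},"newtons":{"type":"number"}},"required":["moves"]}

```bash
mkdir -p pics; cat > h.py <<'E'
from plant import bot
import cv2, numpy as np
from scipy.spatial.transform import Rotation as Rn
def cam(name):
    s=bot.state(); c=bot.camera(name)
    if name=="wrist":
        T=np.eye(4);T[:3,:3]=Rn.from_rotvec(s["ee_rot"]).as_matrix();T[:3,3]=s["ee_pos"]
        T=T@np.array(c["T_tool_cam"]); Ti=np.linalg.inv(T); c["R"]=Ti[:3,:3]; c["t"]=Ti[:3,3]
    c["R"]=np.array(c["R"]);c["t"]=np.array(c["t"]);c["mtx"]=np.array(c["mtx"])
    return c
def ray(c,px):
    d=(np.array(px,float)-c["mtx"][:2,2])/[c["mtx"][0,0],c["mtx"][1,1]]
    u=d.copy()
    for _ in range(20): u=d/(1+c["k1"]*(u@u))
    v=c["R"].T@np.array([u[0],u[1],1]); return -c["R"].T@c["t"], v/np.linalg.norm(v)
def onz(c,px,z):
    o,v=ray(c,px); return o+v*(z-o[2])/v[2]
def tri(obs):
    A=np.zeros((3,3));b=np.zeros(3);P=[]
    for c,px in obs:
        o,v=ray(c,px);M=np.eye(3)-np.outer(v,v);A+=M;b+=M@o;P.append((o,M))
    X=np.linalg.solve(A,b); return X,[np.linalg.norm(M@(X-o)) for o,M in P]
def proj(c,X):
    p=c["R"]@np.array(X)+c["t"];u=p[:2]/p[2];u=u*(1+c["k1"]*(u@u))
    return u*[c["mtx"][0,0],c["mtx"][1,1]]+c["mtx"][:2,2]
E
cat > a.py <<'E'
from h import *
ims=[]
for n in ["side","top","wrist"]:
    c=cam(n); cv2.imwrite(f"pics/{n}0.png",c["img"])
    print(n,"cam at",(-c["R"].T@c["t"]).round(3),"fwd",c["R"][2].round(2), "f",c["mtx"][0,0])
    for q in ["loop","hasp","pin","stub"]:
        try: print(q,[(np.round(d["bbox"]).tolist(),round(d["score"],2)) for d in bot.look_for(c,q)])
        except Exception as e: print(q,e)
E
python3 a.py
```

```text
side cam at [ 0.547 -0.898  0.571] fwd [ 0.02  0.83 -0.56] f 419.2995867988911
loop [([257.0, 124.0, 104.0, 89.0], 0.85)]
hasp [([313.0, 120.0, 22.0, 39.0], 0.62)]
pin [([365.0, 234.0, 41.0, 20.0], 0.89), ([338.0, 283.0, 55.0, 24.0], 0.88), ([322.0, 234.0, 16.0, 34.0], 0.8), ([263.0, 268.0, 42.0, 28.0], 0.68), ([274.0, 312.0, 45.0, 51.0], 0.62)]
stub [([257.0, 243.0, 15.0, 19.0], 0.63)]
top cam at [ 0.515 -0.172  0.991] fwd [ 0.06 -0.01 -1.  ] f 492.79218581223364
loop [([152.0, 132.0, 127.0, 140.0], 0.88)]
hasp [([185.0, 158.0, 40.0, 34.0], 0.97)]
pin [([410.0, 125.0, 19.0, 45.0], 0.82), ([394.0, 204.0, 33.0, 43.0], 0.8), ([451.0, 192.0, 43.0, 36.0], 0.66), ([343.0, 94.0, 12.0, 48.0], 0.64), ([336.0, 166.0, 45.0, 16.0], 0.62)]
stub [([350.0, 231.0, 26.0, 18.0], 0.54)]
wrist cam at [ 0.243 -0.607  0.385] fwd [-0.22 -0.06 -0.97] f 281.4335340923283
loop []
hasp []
pin []
stub []
```

View pics/side0.png

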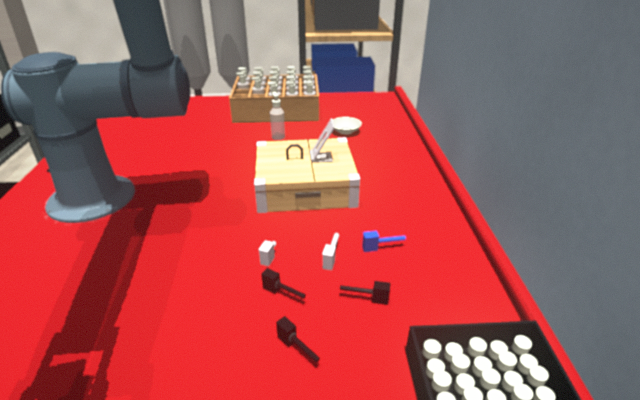

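View pics/top0.png

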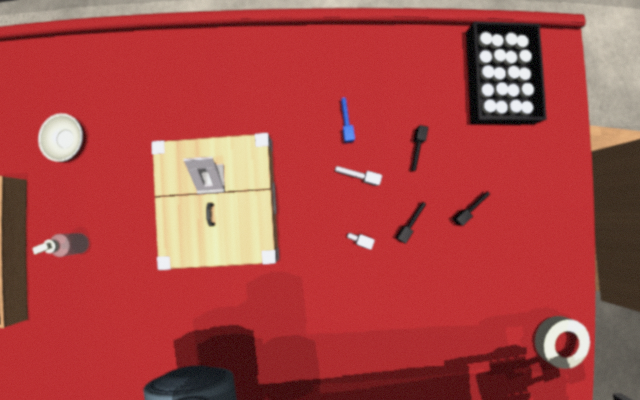

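The side view shows the aluminium long pin with its block at about (328,258) and its shaft towards (336,236). The stub is at (266,252). The staple is at (294,152) and the leaning hasp at (322,142). In the top view, the long pin's block is at (373,178) with its shaft end at (337,169), the stub at (361,241), and the loop at (211,214).

Things that could be taken for the pin (top view): stub (361,241), blue (347,120), black (415,148), (405,225) and (470,208). I choose the bright one with the long shaft at (358,175) and check it in a close crop.

```bash
cat > b.py <<'E'
from h import *
s=cv2.imread("pics/side0.png");t=cv2.imread("pics/top0.png")
r=lambda im,x,y,w,h,W,H:cv2.resize(im[y:y+h,x:x+w],(W,H),interpolation=cv2.INTER_CUBIC)
m=np.vstack([np.hstack([r(s,250,110,120,110,400,367),r(t,145,125,140,128,400,367)]),
 np.hstack([r(s,250,225,100,58,400,232),r(t,320,150,100,58,400,232)])])
cv2.imwrite("pics/m0.png",m)
E
python3 b.py
```

```text
(no output)
```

View pics/m0.png

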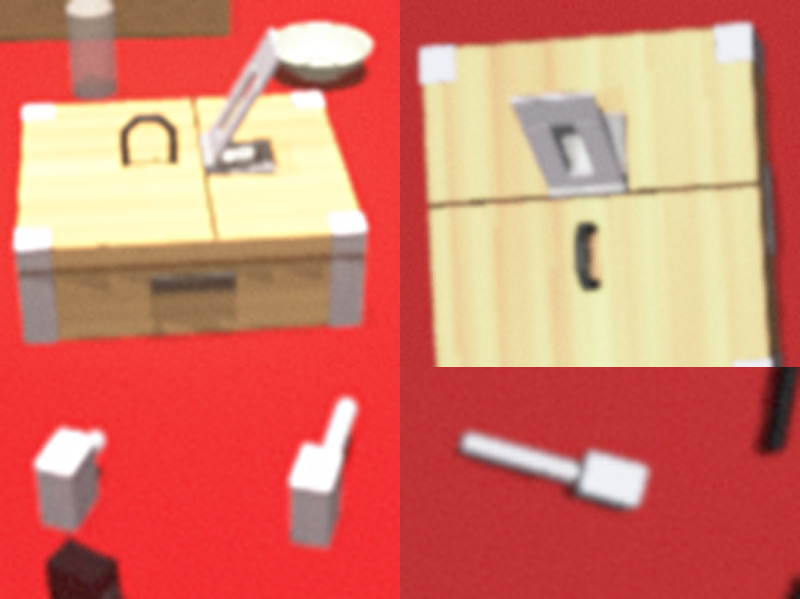

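```bash
cat > c.py <<'E'
from h import *
s=cam("side");t=cam("top")
print("looptop",tri([(s,(294.7,146)),(t,(209.4,214.4))]))
for n,p,q in [("BL",(257.5,141.5),(152,141.7)),("BR",(347.5,138),(268.2,133.7))]: pass
T={"+x+y":(152,141.7),"+x-y":(268.2,133.7),"-x-y":(275,263),"-x+y":(158.5,269.5)}
for k,p in T.items(): print(k,onz(t,p,.08).round(4))
S={"-x+y":(257.3,141.5),"+x+y":(347.5,138),"-x-y":(254.5,181),"+x-y":(359.5,177.5)}
for k,p in S.items(): print("side",k,onz(s,p,.08).round(4))
print("pin block top",tri([(s,(329.6,249.5)),(t,(373.5,177.8))]))
print("shaft end",tri([(s,(336.5,234)),(t,(337,168.7))]))
print("stub top",onz(s,(266,249),.04))
E
python3 c.py
```

```text
looptop (array([0.52337764, 0.02714688, 0.11755689]), [np.float64(0.0025223478047497446), np.float64(0.002522347804749872)])
+x+y [0.6596 0.147  0.08  ]
+x-y [ 0.6705 -0.0751  0.08  ]
-x-y [ 0.4302 -0.0859  0.08  ]
-x+y [0.4187 0.1336 0.08  ]
side -x+y [0.4229 0.1369 0.08  ]
side +x+y [0.6678 0.1456 0.08  ]
side -x-y [ 0.4332 -0.0712  0.08  ]
side +x-y [ 0.6744 -0.0673  0.08  ]
pin block top (array([ 0.59053377, -0.27437249,  0.04187192]), [np.float64(0.002199637695780834), np.float64(0.0021996376957809484)])
shaft end (array([ 0.61018669, -0.20450633,  0.02461775]), [np.float64(0.0016876726002757068), np.float64(0.0016876726002756858)])
stub top [ 0.46861639 -0.26521146  0.04      ]
```

The crop shows the long-shafted aluminium pin, with its shaft pointing to +y, and the nearby short stub. It also shows the staple arch and the hasp leaning back past upright. I choose the long pin at (0.590, -0.274), yaw about -16°. The loop is at about (0.522, 0.028), yaw about +2.7°.

```bash
cat > go.py <<'E'
from h import *
import sys
def go(p,yaw):
    "tool-frame turn then shift to reach world p with tool down and tool y at world yaw (deg, mod 180)"
    s=bot.state();R=Rn.from_rotvec(s["ee_rot"]).as_matrix();best=None
    for y in (yaw,yaw+180):
        a=np.radians(y);Y=np.array([np.cos(a),np.sin(a),0]);Z=np.array([0,0,-1.]);X=np.cross(Y,Z)
        G=np.column_stack([X,Y,Z]);w=Rn.from_matrix(R.T@G).as_rotvec(degrees=True)
        if best is None or np.linalg.norm(w)<np.linalg.norm(best[0]): best=(w,G)
    w,G=best; d=G.T@(np.array(p)-s["ee_pos"])
    print("t",round(s["t"],2),"pos",np.round(s["ee_pos"],4),"q6",round(s["q"][5],2),"| turn",w.round(2),"| shift after turn",d.round(4),"gap",round(s["finger_gap"],3),"F",np.round(s["wrist_force"],1))
    print("tool axes in world (cols):",G.round(3).tolist())
if __name__=="__main__": go([float(v) for v in sys.argv[1:4]],float(sys.argv[4]))
E
python3 go.py 0.66 0.03 0.3 92.7; python3 go.py 0.59 -0.274 0.2 -15.7
```

```text
t 0.85 pos [ 0.1776 -0.6253  0.2055] q6 -0.17 | turn [ 0.    0.   13.16] | shift after turn [ 0.5127 -0.6318 -0.0945] gap 0.995 F [-0.2 -0.2  0.5]
tool axes in world (cols): [[0.999, 0.047, 0.0], [0.047, -0.999, 0.0], [0.0, 0.0, -1.0]]
t 0.85 pos [ 0.1776 -0.6253  0.2055] q6 -0.17 | turn [ -0.     0.   -58.44] | shift after turn [0.4498 0.3019 0.0055] gap 0.995 F [-0.2 -0.2  0.5]
tool axes in world (cols): [[0.271, 0.963, 0.0], [0.963, -0.271, 0.0], [0.0, 0.0, -1.0]]
```

Request:
send_rows --moves '[[[0,0,6.58],[0,0,-0.03],1],[[0,0,6.58],[0,0,-0.03],1],[[0,0,0],[0.0256,-0.0316,-0.0015],1],[[0,0,0],[0.0256,-0.0316,-0.0015],1],[[0,0,0],[0.0256,-0.0316,-0.0015],1],[[0,0,0],[0.0256,-0.0316,-0.0015],1],[[0,0,0],[0.0256,-0.0316,-0.0015],1],[[0,0,0],[0.0256,-0.0316,-0.0015],1],[[0,0,0],[0.0256,-0.0316,-0.0015],1],[[0,0,0],[0.0256,-0.0316,-0.0015],1]]' --newtons 30

```text
t: 1.68
ee_pos: [0.3711, -0.3614, 0.2778]
ee_rot: [3.14, 0.073, 0.001]
wrist_force: [0.3, 0.1, 0.3]
finger_gap: 0.326
finger_force: 0.0
```

Request:
send_rows --moves '[[[0,0,0],[0.0256,-0.0316,-0.0015],1],[[0,0,0],[0.0256,-0.0316,-0.0015],1],[[0,0,0],[0.0256,-0.0316,-0.0015],1],[[0,0,0],[0.0256,-0.0316,-0.0015],1],[[0,0,0],[0.0256,-0.0316,-0.0015],1],[[0,0,0],[0,0,0],1]]'

```text
t: 2.18
ee_pos: [0.4935, -0.1941, 0.2856]
ee_rot: [-3.139, -0.086, -0.003]
wrist_force: [-0.1, -0.0, -0.2]
finger_gap: 0.002
finger_force: 0.0
```

```bash
cat > w.py <<'E'
from h import *
import sys
c=cam("wrist"); cv2.imwrite(f"pics/{sys.argv[1]}.png",c["img"])
print("cam at",(-c["R"].T@c["t"]).round(3))
for n,p in [("loop",(.522,.028,.102)),("hinge",(.566,.030,.086)),("pin",(.5905,-.274,.04)),("end",(.610,-.204,.02))]: print(n,proj(c,p).round(1))
for q in sys.argv[2:]: print(q,[(np.round(d["bbox"],1).tolist(),round(d["score"],2)) for d in bot.look_for(c,q)])
np.savez(f"{sys.argv[1]}.npz",R=c["R"],t=c["t"],mtx=c["mtx"],k1=c["k1"])
E
python3 w.py w1 pin hasp loop; python3 go.py 0.66 0.03 0.3 92.7
```

```text
cam at [ 0.561 -0.19   0.466]
loop [148.3 154.9]
hinge [151.1 119.6]
pin [379.8 115.5]
end [331.9 100.2]
pin [([470.2, 142.1, 59.3, 45.4], 0.97), ([396.6, 153.7, 46.8, 49.4], 0.86), ([430.1, 40.7, 37.8, 67.6], 0.7), ([332.1, 93.4, 56.4, 34.5], 0.69), ([341.7, 1.6, 17.7, 63.2], 0.65)]
hasp []
loop [([46.1, 31.8, 207.1, 190.3], 0.93), ([338.7, 185.2, 29.6, 21.6], 0.27)]
t 2.38 pos [ 0.4903 -0.1999  0.2849] q6 0.92 | turn [ 0.01  0.02 -0.04] | shift after turn [ 0.1803 -0.2216 -0.0151] gap 0.003 F [-0.1  0.5  1. ]
tool axes in world (cols): [[0.999, 0.047, 0.0], [0.047, -0.999, 0.0], [0.0, 0.0, -1.0]]
```

```bash
python3 -c "
import cv2
i=cv2.imread('pics/w1.png')[20:240,40:400]
cv2.imwrite('pics/w1c.png',cv2.resize(i,(792,484),interpolation=cv2.INTER_CUBIC))"
```

```text
(no output)
```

View pics/w1c.png

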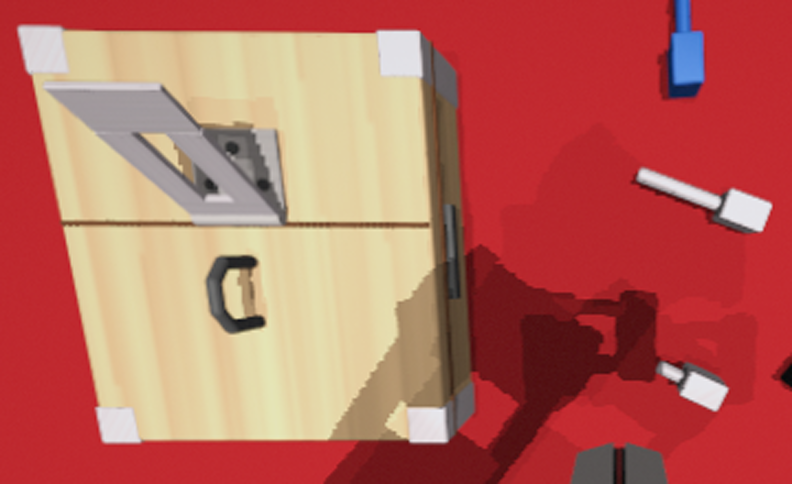

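```bash
cat > d.py <<'E'
from h import *
w=dict(np.load("w1.npz")); s=cam("side");t=cam("top")
P=lambda u,v:(40+u/2.2,20+v/2.2)
for k,p in {"+x+y":(19,27),"+x-y":(420,31),"-x-y":(448,443),"-x+y":(101,443)}.items(): print(k,onz(w,P(*p),.08).round(4))
print("arch w",onz(w,P(213,293),.119).round(4),"feet",onz(w,P(256,262),.08).round(4),onz(w,P(256,322),.08).round(4))
print("arch3",tri([(s,(294.7,146)),(t,(209.4,214.4)),(w,P(213,293))]))
print("pin top w",onz(w,P(742,211),.04).round(4),tri([(s,(329.6,249.5)),(t,(373.5,177.8)),(w,P(742,211))]))
print("end w",onz(w,P(642,176),.02).round(4),tri([(s,(336.5,234)),(t,(337,168.7)),(w,P(642,176))]))
# hasp tip in 3 views, tip edge middle
tip=[(s,(250+274/3.333,110+35/3.333)),(t,(145+150/2.857,125+97/2.867)),(w,P(103,86))]
print("tip",tri(tip)); print("hingeline w",onz(w,P(240,222),.086))
E
python3 d.py
```

```text
+x+y [0.6617 0.1478 0.08  ]
+x-y [ 0.6733 -0.0731  0.08  ]
-x-y [ 0.4323 -0.0862  0.08  ]
-x+y [0.4205 0.1371 0.08  ]
arch w [0.5251 0.0314 0.119 ] feet [0.5413 0.0287 0.08  ] [0.5047 0.0317 0.08  ]
arch3 (array([0.52395964, 0.02902041, 0.11779308]), [np.float64(0.0021419140995476422), np.float64(0.003668424580184024), np.float64(0.0029201741112429647)])
pin top w [ 0.5897 -0.2704  0.04  ] (array([ 0.59036995, -0.27244032,  0.03996692]), [np.float64(0.0025310250250721025), np.float64(0.0028301336134129097), np.float64(0.00212293627875735)])
end w [ 0.6102 -0.2038  0.02  ] (array([ 0.61006964, -0.20408917,  0.02427159]), [np.float64(0.0018445801797429798), np.float64(0.0015887680992968177), np.float64(0.000526905454455583)])
tip (array([0.61536097, 0.03244552, 0.17852463]), [np.float64(0.0017081323846591557), np.float64(0.00217647611436597), np.float64(0.0015776991205979246)])
hingeline w [0.5641587  0.03273724 0.086     ]
```

The crop shows the hasp leaning back, its tip edge around (103,86), with the staple at (235,293). The long pin's block is at (742,211) and the stub's at (703,388). The three views agree to about 3 mm. Now the hasp.

Request:
send_rows --moves '[[[0,0,0],[0.0203,-0.0283,0],1],[[0,0,0],[0.0203,-0.0283,0],1],[[0,0,0],[0.0203,-0.0283,0],1],[[0,0,0],[0.0203,-0.0283,0],1],[[0,0,0],[0.0203,-0.0283,0],1],[[0,0,0],[0.0203,-0.0283,0],1],[[0,0,0],[0.0203,-0.0283,0],1],[[0,0,0],[0.0203,-0.0283,0],1],[[0,0,0],[0,0,0],1]]'

```text
t: 3.23
ee_pos: [0.6439, 0.0373, 0.2843]
ee_rot: [-3.139, -0.078, -0.0]
wrist_force: [-0.2, -0.6, 0.1]
finger_gap: 0.006
finger_force: 0.0
```

Request:
send_rows --moves '[[[0,0,0],[0,0,0.035],1],[[0,0,0],[0,0,0.035],1],[[0,0,0],[0,0,0.035],1],[[0,0,0],[0,0,0.035],1],[[0,0,0],[0,0,0],1],[[0,0,0],[0,0,0],1]]'

```text
t: 3.73
ee_pos: [0.6409, 0.0332, 0.1433]
ee_rot: [-3.14, -0.071, 0.007]
wrist_force: [-0.6, 0.9, -0.5]
finger_gap: 0.002
finger_force: 0.0
```

```bash
python3 go.py 0.642 0.0335 0.145 92.7
```

```text
t 3.73 pos [0.6409 0.0332 0.1433] q6 1.4 | turn [-0.04  0.25 -0.12] | shift after turn [ 0.0012 -0.0002 -0.0017] gap 0.002 F [-0.6  0.9 -0.5]
tool axes in world (cols): [[0.999, 0.047, 0.0], [0.047, -0.999, 0.0], [0.0, 0.0, -1.0]]
```

Request:
send_rows --moves '[[[0,0,0],[-0.0125,0,-0.0075],1],[[0,0,0],[-0.013,0,-0.0075],1],[[0,0,0],[-0.019,0,-0.006],1],[[0,0,0],[-0.01,0,-0.002],1],[[0,0,0],[-0.01,0,-0.002],1],[[0,0,0],[-0.015,0,0.001],1],[[0,0,0],[-0.016,0,0.003],1],[[0,0,0],[-0.015,0,0.008],1],[[0,0,0],[-0.014,0,0.01],1],[[0,0,0],[0,0,0],1]]'

```text
t: 4.57
ee_pos: [0.5172, 0.028, 0.1497]
ee_rot: [3.14, 0.072, 0.003]
wrist_force: [0.4, -1.1, 0.8]
finger_gap: 0.007
finger_force: 0.0
```

Request:
send_rows --moves '[[[0,0,0],[-0.01,0,0.0085],1],[[0,0,0],[-0.01,0,0.0085],1],[[0,0,0],[-0.006,0,0.01],1],[[0,0,0],[-0.006,0,0.01],1],[[0,0,0],[-0.002,0,0.008],1],[[0,0,0],[-0.002,0,0.008],1],[[0,0,0],[0,0,0.003],1],[[0,0,0],[0,0,0],1]]'

```text
t: 5.23
ee_pos: [0.4815, 0.027, 0.091]
ee_rot: [-3.14, -0.074, 0.003]
wrist_force: [0.4, 0.0, 0.4]
finger_gap: 0.006
finger_force: 0.0
```

```bash
python3 go.py 0.4815 0.0275 0.088 92.7; python3 - <<'E'
from h import *
t=cam("top");s=cam("side")
r=lambda im,x,y,w,h,W,H:cv2.resize(im[y:y+h,x:x+w],(W,H),interpolation=cv2.INTER_CUBIC)
cv2.imwrite("pics/m1.png",np.hstack([r(s["img"],250,90,120,120,400,400),r(t["img"],140,125,140,140,400,400)]))
E
```

```text
t 5.23 pos [0.4815 0.027  0.091 ] q6 1.34 | turn [-0.03  0.11 -0.01] | shift after turn [ 0.0001 -0.0004  0.003 ] gap 0.006 F [0.4 0.  0.4]
tool axes in world (cols): [[0.999, 0.047, 0.0], [0.047, -0.999, 0.0], [0.0, 0.0, -1.0]]
```

View pics/m1.png

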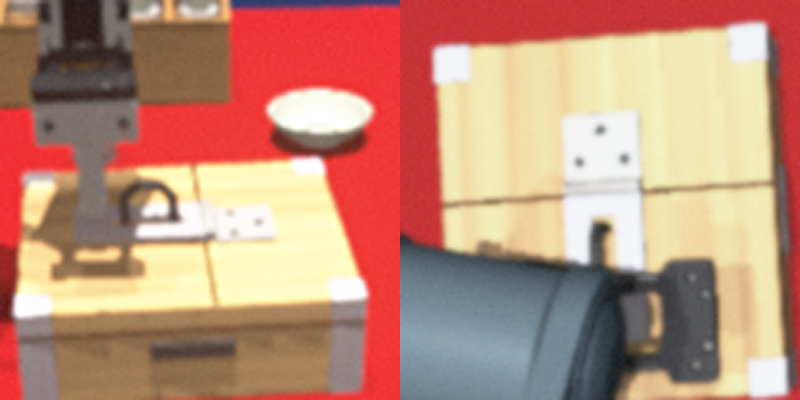

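The hasp is over the staple and nearly flat, with the staple standing through the slot at (150,205) in the left crop. Next I press it down.

Request:
send_rows --moves '[[[0,0,0],[0,0,0.002],1],[[0,0,0],[0,0,0.001],1],[[0,0,0],[0,0,0.001],1],[[0,0,0],[0,0,0],1]]'

```text
t: 5.67
ee_pos: [0.4823, 0.027, 0.0882]
ee_rot: [3.141, 0.074, 0.001]
wrist_force: [-0.4, -0.5, 1.1]
finger_gap: 0.005
finger_force: 0.2
```

Request:
send_rows --moves '[[[0,0,0],[0,0,0.001],1],[[0,0,0],[0,0,0.001],1],[[0,0,0],[0,0,0],1]]'

```text
t: 5.92
ee_pos: [0.4824, 0.0269, 0.0879]
ee_rot: [3.141, 0.074, -0.0]
wrist_force: [-5.2, 0.7, 13.3]
finger_gap: 0.005
finger_force: 6.4
```

Pressing draws 13 N at z = 0.088, the flat height given in the task text, so the hasp is flat. I lift and go to the pin.

Request:
send_rows --moves '[[[0,0,0],[0,0,-0.02],1],[[0,0,0],[0,0,-0.04],1],[[0,0,0],[0,0,-0.04],1],[[0,0,0],[0,0,-0.04],1],[[0,0,0],[0,0,0],0.2]]'

```text
t: 6.33
ee_pos: [0.4865, 0.0263, 0.2351]
ee_rot: [3.138, 0.074, 0.024]
wrist_force: [0.8, -0.9, 0.2]
finger_gap: 0.044
finger_force: 0.0
```

```bash
python3 go.py 0.590 -0.272 0.15 -15.9;
```

```text
t 6.33 pos [0.4865 0.0263 0.2351] q6 1.34 | turn [  0.71  -0.63 -71.39] | shift after turn [-0.2585  0.1813  0.0851] gap 0.044 F [ 0.8 -0.9  0.2]
tool axes in world (cols): [[0.274, 0.962, 0.0], [0.962, -0.274, 0.0], [0.0, 0.0, -1.0]]
```

Request:
send_rows --moves '[[[0,0,-7.14],[0,0,0],0.2],[[0,0,-7.14],[0,0,0],0.2],[[0,0,-7.14],[0,0,0],0.2],[[0,0,-7.14],[0,0,0],0.2],[[0,0,-7.14],[0,0,0],0.2],[[0,0,-7.14],[0,0,0],0.2],[[0,0,-7.14],[0,0,0],0.2],[[0,0,-7.14],[0,0,0],0.2],[[0,0,-7.14],[0,0,0],0.2],[[0,0,-7.14],[0,0,0],0.2]]'

```text
t: 7.17
ee_pos: [0.4818, 0.027, 0.2256]
ee_rot: [-2.501, -1.9, 0.0]
wrist_force: [0.1, 0.3, -0.2]
finger_gap: 0.4
finger_force: 0.0
```

Request:
send_rows --moves '[[[0,0,0],[-0.0323,0.0226,0],0.2],[[0,0,0],[-0.0323,0.0226,0],0.2],[[0,0,0],[-0.0323,0.0226,0],0.2],[[0,0,0],[-0.0323,0.0226,0],0.2],[[0,0,0],[-0.0323,0.0226,0.01],0.2],[[0,0,0],[-0.0323,0.0226,0.025],0.2],[[0,0,0],[-0.0323,0.0226,0.025],0.2],[[0,0,0],[-0.0323,0.0226,0.025],0.2],[[0,0,0],[0,0,0],0.2],[[0,0,0],[0,0,0],0.2]]'

```text
t: 8.0
ee_pos: [0.5797, -0.2598, 0.1458]
ee_rot: [-2.505, -1.887, 0.002]
wrist_force: [0.2, 0.5, -0.1]
finger_gap: 0.4
finger_force: 0.0
```

```bash
python3 go.py 0.590 -0.272 0.006 -15.9; python3 w.py w2 pin; python3 -c "
import cv2
i=cv2.imread('pics/w2.png')
cv2.imwrite('pics/w2c.png',cv2.resize(i[140:400,170:470],(690,598),interpolation=cv2.INTER_CUBIC))"
```

```text
t 8.0 pos [ 0.5797 -0.2598  0.1458] q6 -0.32 | turn [-0.28 -0.1  -0.13] | shift after turn [-0.0089  0.0133  0.1398] gap 0.4 F [ 0.2  0.5 -0.1]
tool axes in world (cols): [[0.274, 0.962, 0.0], [0.962, -0.274, 0.0], [0.0, 0.0, -1.0]]
cam at [ 0.6   -0.196  0.326]
loop [  93.9 -201.1]
hinge [ 174.6 -200.4]
pin [334.  208.9]
end [333.3 137.8]
pin [([324.4, 133.7, 18.2, 89.6], 0.83), ([385.0, 109.1, 89.3, 47.4], 0.62), ([296.4, 328.1, 27.3, 19.1], 0.57), ([411.2, 248.1, 23.9, 0.3], 0.45)]
```

View pics/w2c.png

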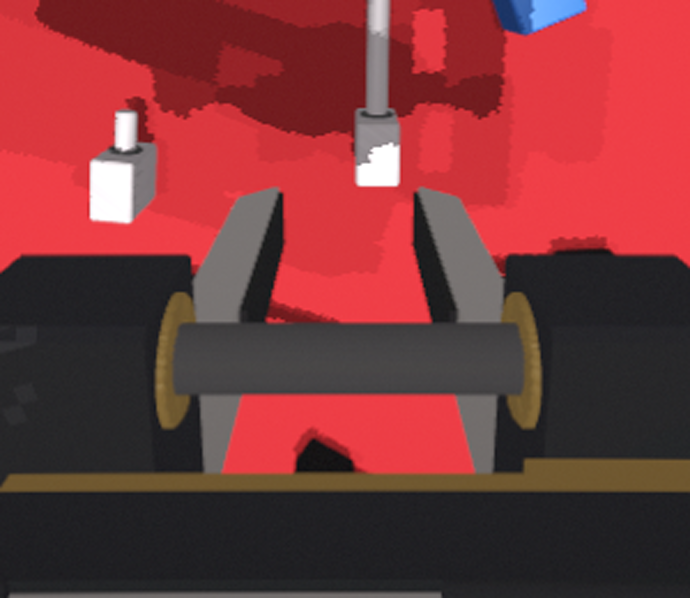

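The crop shows the long pin between and ahead of the open fingers. Its block is at (378,151), and the shaft runs straight up, so it is lined up with the tool. The stub is clear at the left, (120,185).

```bash
python3 - <<'E'
from h import *
w=dict(np.load("w2.npz"));P=lambda u,v:(170+u/2.3,140+v/2.3)
print(onz(w,P(378.5,152),.04),onz(w,P(357,186),.04),onz(w,P(400,186),.04))
for v in (10,60,100): print("shaft",onz(w,P(377.5,v),.022))
for d in bot.look_for(cam("wrist"),"pin")[:1]: print(d)
E
python3 go.py 0.5907 -0.271 0.006 -15.9
```

```text
[ 0.59189664 -0.27122391  0.04      ] [ 0.57803097 -0.28413466  0.04      ] [ 0.59712022 -0.28960642  0.04      ]
shaft [ 0.60892417 -0.21069556  0.022     ]
shaft [ 0.60279829 -0.23287602  0.022     ]
shaft [ 0.59773357 -0.25120877  0.022     ]
{'bbox': [380.8, 110.5, 90.0, 48.4], 'score': 0.97}
t 8.2 pos [ 0.5815 -0.2583  0.1507] q6 -0.32 | turn [0.14 0.04 0.07] | shift after turn [-0.0097  0.0123  0.1447] gap 0.403 F [0.3 0.1 0.1]
tool axes in world (cols): [[0.274, 0.962, 0.0], [0.962, -0.274, 0.0], [0.0, 0.0, -1.0]]
```

Request:
send_rows --moves '[[[0,0,0],[-0.005,0.0063,0],0.2],[[0,0,0],[-0.005,0.0063,0],0.2],[[0,0,0],[0,0,0.03],0.2],[[0,0,0],[0,0,0.03],0.2],[[0,0,0],[0,0,0.03],0.2],[[0,0,0],[0,0,0.025],0.2],[[0,0,0],[0,0,0.02],0.2],[[0,0,0],[0,0,0.007],0.2],[[0,0,0],[0,0,0],0.2],[[0,0,0],[0,0,0],0.2]]'

```text
t: 9.03
ee_pos: [0.5911, -0.2726, 0.0081]
ee_rot: [2.506, 1.892, 0.001]
wrist_force: [-0.6, -0.6, 0.5]
finger_gap: 0.396
finger_force: 0.0
```

```bash
python3 go.py 0.591 -0.2715 0.008 -15.7
```

```text
t 9.03 pos [ 0.5911 -0.2726  0.0081] q6 -0.33 | turn [ 0.08  0.03 -0.19] | shift after turn [ 0.001  -0.0004  0.0001] gap 0.396 F [-0.6 -0.6  0.5]
tool axes in world (cols): [[0.271, 0.963, 0.0], [0.963, -0.271, 0.0], [0.0, 0.0, -1.0]]
```

Request:
send_rows --moves '[[[0,0,0],[0,0,0],1],[[0,0,0],[0,0,0],1],[[0,0,0],[0,0,0],1],[[0,0,0],[0,0,0],1],[[0,0,0],[0,0,0],1],[[0,0,0],[0,0,0],1]]' --newtons 30

```text
t: 9.53
ee_pos: [0.5911, -0.2727, 0.0086]
ee_rot: [2.506, 1.892, 0.001]
wrist_force: [-0.9, 0.7, 5.9]
finger_gap: 0.209
finger_force: 30.0
```

Request:
send_rows --moves '[[[0,0,0],[0,0,-0.02],1],[[0,0,0],[0,0,-0.03],1],[[0,0,0],[0,0,-0.04],1],[[0,0,0],[0,0,-0.04],1],[[0,0,0],[0,0,-0.02],1],[[0,0,0],[0,0,0],1]]'

```text
t: 10.03
ee_pos: [0.5933, -0.2741, 0.1639]
ee_rot: [2.498, 1.886, 0.006]
wrist_force: [-0.2, 0.0, -0.8]
finger_gap: 0.211
finger_force: 30.0
```

```bash
python3 go.py 0.5284 -0.0704 0.158 2.8; python3 go.py 0.5284 -0.0704 0.158 2.8|tail -1
```

```text
t 10.03 pos [ 0.5933 -0.2741  0.1639] q6 -0.33 | turn [  0.59   0.31 -18.69] | shift after turn [ 0.2066 -0.0549  0.0059] gap 0.211 F [-0.2  0.  -0.8]
tool axes in world (cols): [[-0.049, 0.999, 0.0], [0.999, 0.049, 0.0], [0.0, 0.0, -1.0]]
tool axes in world (cols): [[-0.049, 0.999, 0.0], [0.999, 0.049, 0.0], [0.0, 0.0, -1.0]]
```

Request:
send_rows --moves '[[[0,0,-6.2],[0,0,0],1],[[0,0,-6.2],[0,0,0],1],[[0,0,-6.2],[0,0,0],1],[[0,0,0],[0.0333,-0.0088,0],1],[[0,0,0],[0.0333,-0.0088,0],1],[[0,0,0],[0.0333,-0.0088,0],1],[[0,0,0],[0.0333,-0.0088,0],1],[[0,0,0],[0.0333,-0.0088,0],1],[[0,0,0],[0.0333,-0.0088,0],1],[[0,0,0],[0,0,0],1]]'

```text
t: 10.87
ee_pos: [0.525, -0.07, 0.1544]
ee_rot: [-2.16, -2.274, 0.001]
wrist_force: [-0.2, -0.1, -1.1]
finger_gap: 0.211
finger_force: 30.0
```

Request:
send_rows --moves '[[[0,0,0],[0,0,0.02],1],[[0,0,0],[0,0,0.02],1],[[0,0,0],[0,0,0.015],1],[[0,0,0],[0,0,0.008],1],[[0,0,0],[0,0,0],1],[[0,0,0],[0,0,0],1]]'

```text
t: 11.37
ee_pos: [0.5277, -0.0752, 0.0933]
ee_rot: [-2.168, -2.272, 0.001]
wrist_force: [0.3, -0.2, -0.4]
finger_gap: 0.212
finger_force: 30.0
```

```bash
python3 go.py 0.5286 -0.0754 0.092 2.8; python3 w.py w3 pin loop; python3 - <<'E'
from h import *
s=cam("side");t=cam("top");w=cv2.imread("pics/w3.png")
r=lambda im,x,y,w,h,W,H:cv2.resize(im[y:y+h,x:x+w],(W,H),interpolation=cv2.INTER_CUBIC)
for n,c in (("s",s),("t",t)): print(n,proj(c,(.5235,.0295,.118)))
cv2.imwrite("pics/m3.png",np.hstack([r(w,200,0,240,300,440,550),r(s["img"],260,110,72,110,360,550)]))
E
```

```text
t 11.37 pos [ 0.5277 -0.0752  0.0933] q6 -0.4 | turn [-0.08 -0.03 -0.12] | shift after turn [-0.0003  0.0008  0.0013] gap 0.212 F [ 0.3 -0.2 -0.4]
tool axes in world (cols): [[-0.049, 0.999, 0.0], [0.999, 0.049, 0.0], [0.0, 0.0, -1.0]]
cam at [ 0.526 -0.008  0.273]
loop [317.1  65.7]
hinge [389.1  71.7]
pin [372.3 402.2]
end [393.4 330. ]
pin [([456.6, 332.9, 77.4, 21.9], 0.95), ([306.3, 118.8, 31.9, 161.1], 0.92)]
loop [([162.3, 0.0, 396.7, 234.5], 0.76)]
s [293.71588183 145.45651848]
t [207.99433697 212.92699524]
```

View pics/m3.png

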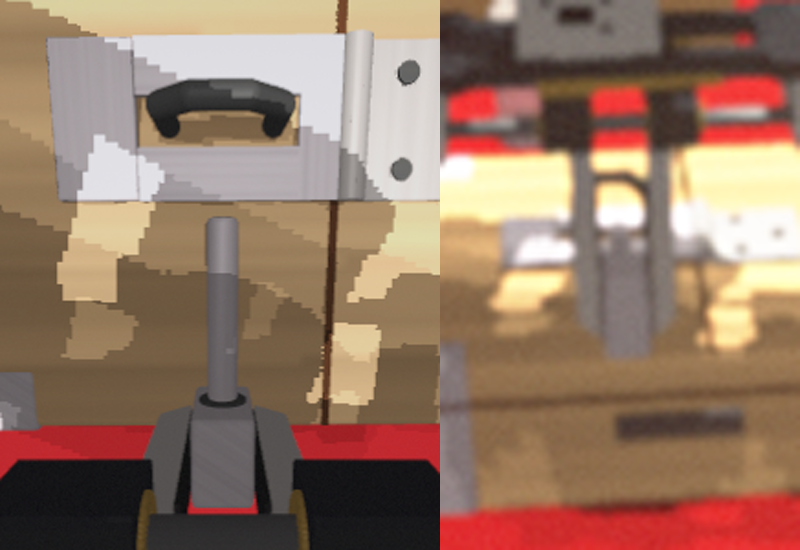

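The left crop shows the shaft tip at (222,217) in line with the loop centre, about (221,105), with the legs at 170 and 272. The hasp lies flat. Now I insert the pin.

Request:
send_rows --moves '[[[0,0,0],[0.008,0,0.002],1],[[0,0,0],[0.01,0,0],1],[[0,0,0],[0.01,0,0],1],[[0,0,0],[0.01,0,0],1],[[0,0,0],[0,0,0],1]]'

```text
t: 12.03
ee_pos: [0.526, -0.0349, 0.0919]
ee_rot: [-2.165, -2.275, -0.0]
wrist_force: [0.1, 1.0, -0.7]
finger_gap: 0.21
finger_force: 30.0
```

Request:
send_rows --moves '[[[0,0,0],[0.008,0,0],1],[[0,0,0],[0.008,0,0],1],[[0,0,0],[0.006,0,0],1],[[0,0,0],[0,0,0],1],[[0,0,0],[0,0,0],1]]'

```text
t: 12.45
ee_pos: [0.5253, -0.0148, 0.092]
ee_rot: [2.168, 2.274, -0.0]
wrist_force: [0.4, 0.1, -0.1]
finger_gap: 0.209
finger_force: 30.0
```

```bash
python3 go.py 0.5257 -0.0154 0.088 2.8; python3 w.py w4; python3 - <<'E'
from h import *
w=cv2.imread("pics/w4.png")
cv2.imwrite("pics/w4c.png",cv2.resize(w[0:300,200:440],(480,600),interpolation=cv2.INTER_CUBIC))
E
```

```text
t 12.45 pos [ 0.5253 -0.0148  0.092 ] q6 -0.29 | turn [ 0.    0.01 -0.06] | shift after turn [-0.0006  0.0004  0.004 ] gap 0.209 F [ 0.4  0.1 -0.1]
tool axes in world (cols): [[-0.049, 0.999, 0.0], [0.999, 0.049, 0.0], [0.0, 0.0, -1.0]]
cam at [0.523 0.052 0.272]
loop [317.  173.3]
hinge [383.8 170. ]
pin [369.6 449.5]
end [389.9 379.4]
```

View pics/w4c.png

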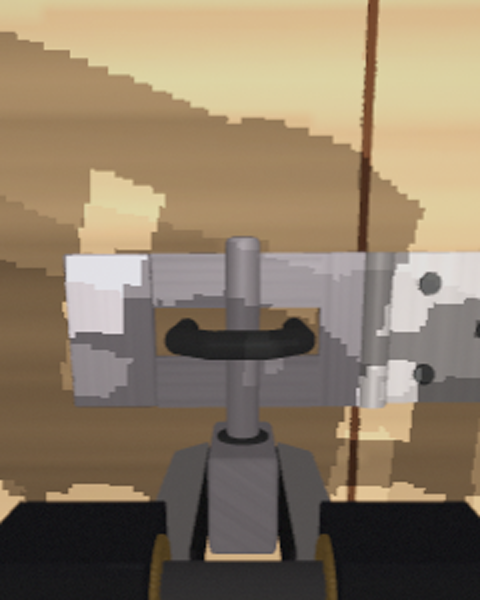

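The shaft runs through the loop, with its end at (243,240) past the far edge of the hasp. The block's face at (243,437) is clear of the near edge. I set it down.

Request:
send_rows --moves '[[[0,0,0],[0,0,0.0015],1],[[0,0,0],[0,0,0.001],1],[[0,0,0],[0,0,0.001],1],[[0,0,0],[0,0,0],1]]'

```text
t: 12.83
ee_pos: [0.5254, -0.0154, 0.0886]
ee_rot: [2.169, 2.273, -0.0]
wrist_force: [-0.8, 0.2, 1.0]
finger_gap: 0.21
finger_force: 30.0
```

Request:
send_rows --moves '[[[0,0,0],[0,0,0.0007],1],[[0,0,0],[0,0,0],1],[[0,0,0],[0,0,0],1]]'

```text
t: 13.08
ee_pos: [0.5254, -0.0154, 0.0886]
ee_rot: [2.168, 2.273, -0.001]
wrist_force: [-2.2, -0.7, 5.6]
finger_gap: 0.214
finger_force: 30.0
```

Contact at 5.6 N. I open the fingers and retract straight up.

Request:
send_rows --moves '[[[0,0,0],[0,0,0],0.3],[[0,0,0],[0,0,0],0.3],[[0,0,0],[0,0,0],0.3],[[0,0,0],[0,0,0],0.3],[[0,0,0],[0,0,-0.01],0.3],[[0,0,0],[0,0,-0.02],0.3],[[0,0,0],[0,0,-0.03],0.3],[[0,0,0],[0,0,-0.04],0.3],[[0,0,0],[0,0,-0.04],0.3],[[0,0,0],[0,0,0],0.3]]'

```text
t: 13.92
ee_pos: [0.5298, -0.0161, 0.2379]
ee_rot: [2.159, 2.263, 0.013]
wrist_force: [0.3, -0.6, 0.5]
finger_gap: 0.35
finger_force: 0.0
```

Request:
send_rows --moves '[[[0,0,0],[-0.03,0,-0.02],0.3],[[0,0,0],[-0.03,0,-0.02],0.3],[[0,0,0],[-0.03,0,0],0.3],[[0,0,0],[0,0,0],0.3],[[0,0,0],[0,0,0],0.3]]'

```text
t: 14.33
ee_pos: [0.5295, -0.1059, 0.2682]
ee_rot: [2.171, 2.27, 0.001]
wrist_force: [0.3, 0.3, -0.4]
finger_gap: 0.348
finger_force: 0.0
```

```bash
python3 w.py w5 pin; python3 - <<'E'
from h import *
w=cv2.imread("pics/w5.png");s=cam("side")
r=lambda im,x,y,w,h,W,H:cv2.resize(im[y:y+h,x:x+w],(W,H),interpolation=cv2.INTER_CUBIC)
cv2.imwrite("pics/m5.png",np.hstack([r(w,200,0,240,300,440,550),r(s["img"],260,110,72,110,360,550)]))
E
```

```text
cam at [ 0.527 -0.039  0.448]
loop [318.3  71.5]
hinge [355.4  74.2]
pin [353.4 284.3]
end [367.  239.3]
pin [([312.8, 38.6, 14.4, 89.9], 0.81), ([397.1, 244.7, 57.0, 7.3], 0.76), ([278.4, 311.3, 48.0, 19.9], 0.62), ([355.0, 316.8, 8.5, 9.9], 0.59)]
```

View pics/m5.png

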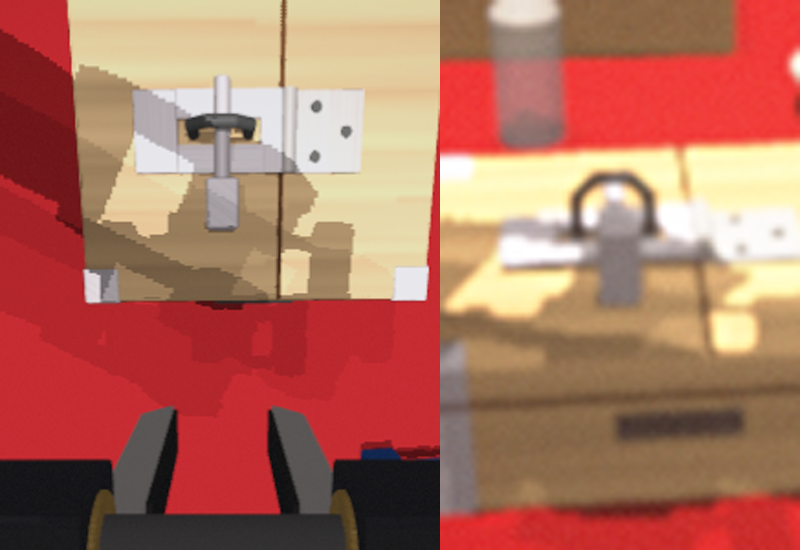

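The hasp lies flat, and the pin stands upright on the lid with its shaft through the loop and its end clear at (222,78). The gripper touches nothing, so I hand in.

```bash
python3 -c "
from plant import bot
print(bot.close_job())"
```

```text
the job is handed in; nothing more can be done
None
```

The job is handed in: the hasp is flat over the staple, the long pin is through the loop with its shaft end clear on the far side, the stub was left alone, and the arm is clear, at about 15 s of the 54 s allowed.

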